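Gather the seasoning jars into the caddy

ROBOT

A 7-joint arm with a two-finger parallel gripper is mounted at the origin on a cart in front of the work surface, level with it; the furniture and walls round the work are solid. World frame = base frame: x ahead of the robot, y to its left, z up, the work surface at z = 0. Lengths are in m, angles in rad, forces in N, time in s.
With the tool pointing down it reaches from about 0.4 to 0.85 m from the base axis. Payload 10.4 kg.
Tool frame: the origin (TCP) lies midway between the tips of the shut fingers; the grasp point (between the pads) lies 19 mm behind it (manip.grasp_offset is the distance from the TCP to the grasp point, in m); z points along the fingers, y is the line along which they close (so a half turn about z gives the same grasp; the last joint's range is limited). The gripper opens to 85 mm and grips with 20 to 120 N. Pads are 22 mm wide; open, the fingers measure 114 mm over their backs; the gripper's body (76 mm by 85 mm) begins 54 mm behind the grasp point. The pads swing forward as they close: fully open they stand 13 mm farther back than shut.
Start: joints at [-1.256, 0.332, -0.065, 1.46, 0.022, 1.35, -0.088], TCP at [0.207, 0.59, 0.231] pointing down, gripper open.
Joint ranges: [-2.6, 2.6], [-0.5, 2.12], [-1.47, 1.34], [0.16, 2.42], [-1.27, 4.41], [0.06, 2.06], [-2.6, 2.6]. Speed limits (rad/s): [2.22, 2.22, 2.79, 2.79, 3.14, 3.14, 3.14].

INTERFACE

Orientations are given as a unit quaternion [x, y, z, w].
In Python, from workcell import manip, cams, status gives the robot as it stands (manip), with the cameras (cams) and the readings (status).
- The arm moves only by the tool run_rows, called after "Call:" as name(argument=value, ...) on one line, values as JSON. Schema: {"type":"object","properties":{"segments":{"type":"array","items":{"type":"array","items":{"type":"array","items":{"type":"number"},"minItems":7,"maxItems":7},"minItems":1,"maxItems":20},"minItems":1,"maxItems":1},"squeeze":{"type":"number"},"only":{"type":"string"},"quiet":{"type":"boolean"},"lines":{"type":"string"}},"required":["segments"],"additionalProperties":false}. segments is a list that holds a single list of rows (three levels of brackets), with 1 to 20 rows, each of 7 numbers: a rotation vector rx, ry, rz in rad, then dx, dy, dz in m, then the opening from 0.0 (shut) to 1.0 (fully open); each row is the pose to reach, as a shift and turn from the pose commanded when the call began, along the tool's axes at that moment; what a row does not reach only later rows make up. A row lasts 1/8 s, in which the tool goes at most 0.0625 m and 0.188 rad, less where a joint would pass 70% of its speed; a pose out of reach is approached as far as the arm can. The fingers move at their own pace and stop on an object; squeeze is the grip in N (left out, the last holds). Time passes only in rows, so rows that do not move let the fingers close. The tool returns the time, the measured TCP pose, the force, the opening and the grip force at its end. only (a regular expression) keeps the lines of the reply that match it, lines (a string "A,B") keeps lines A to B, and quiet returns only ok. Input that does not fit is refused with a message, and nothing moves.
- status.get_obs(): the state, without advancing time (a new reading comes with each control period).
- cams.camera(name): name is "scene" or "side" or "wrist"; returns the picture (420x560x3 uint8, blue, green, red); there is no depth.
- cams.calibration(name): a dict with "fx", "fy", "cx", "cy" (pixels), "world_from_camera" (4x4, takes a point from camera to world coordinates); the wrist camera has in their place "tool_from_camera" (4x4, takes a point from camera to tool coordinates, whose origin is the TCP and whose axes are the flange's). Camera axes: x right, y up, looking along -z (the intrinsics and any distortion apply to the point x, -y, -z); pixel columns grow to the right and rows downward; lengths in m; the calibration is good to about 2 mm. A picture is of the moment at which its call begins: read the wrist's pose just before it. calibration takes no time and is no camera call.
- manip.hand_in(): hands the job in; it is judged then, once.
The state is a dict: "clock": time; "joint_pos": joint angles; "joint_velocities": joint speeds; "tau": joint torques, N m; "position": TCP position; "ee_rot": TCP orientation; "ft_force": force on the tool from outside, world axes, zero at the start; "torque": the same for the moment, N m; "grip_width": opening from 0.0 (shut) to 1.0 (fully open); "grasp_force": force on a finger pad.
Only numpy, scipy, OpenCV 4.12 (cv2) and the standard library are available. Lean on these libraries where they do the work, as an engineer would, in place of code of your own. Each camera call takes 0.05 s, during which the arm holds its last target. There are 200 camera calls.

TASK

Gather the four capped seasoning jars standing on the worktop (not those on the window sill) into the wooden caddy, each standing upright in a compartment of its own: the two slim jars in the narrow compartments next to the handle (either way round), and the white-lidded jar and the red-capped relish jar in the wide compartments at the other end (either way round). Set them down without dropping or toppling any, and do not move or knock over the squeeze bottle, the empty open jar or the cup of herbs, which do not belong.

Things in the scene. Friction and masses are not known exactly. Their poses are not given: they have to be found in the camera images.
- caddy: Fixed pale wood caddy, 160 (x) x 176 (y) mm, steel handle outside its -x end (28 mm out, 24 high). Any yaw. Origin: centre of underside, z up. Floor top 6 mm up, walls 6 thick to 32, dividers to 28. Narrow compartments by the handle: centres x -44, y +-45, inside 60 (x) x 74 (y) mm. Wide ones at the far end: centres x +36, y +-45, inside 76 x 74 mm.
- slim_green: slim seasoning jar, belongs in the caddy: 44 mm wide, 100 mm tall, clear body (squarish with rounded corners) with a label, round green cap 43 mm across from 80 mm up to its top, about 0.11 kg; upright at the start. Origin at the centre of its underside, z up
- slim_black: slim seasoning jar, belongs in the caddy: 44 mm wide, 106 mm tall, clear body with a label, round dark cap 43 mm across from 85 mm up to its top, about 0.11 kg; upright at the start. Origin at the centre of its underside, z up
- jar_white: wide round jar of seasoning with a broad white lid (fixed), belongs in the caddy: 61 mm across, 85 mm tall, nearly straight-sided, about 0.22 kg; upright at the start. Origin at the centre of its underside, z up
- relish_jar: wide round relish jar with a red cap, belongs in the caddy: body 57 mm across up to 73 mm, cap 47 mm across above, 94 mm tall in all, about 0.23 kg; upright at the start. Origin at the centre of its underside, z up
- squeeze_bottle: does not belong: clear squeeze bottle with a red collar and a thin pointed dark nozzle, 57 mm across, 122 mm tall, leans a few degrees as it stands; upright at the start. Origin at the centre of its underside, z up
- open_jar: does not belong: empty clear glass jar without a lid, with a narrower neck, 74 mm across, 116 mm tall; upright at the start. Origin at the centre of its underside, z up
- herb_cup: does not belong: clear open tumbler with cut green herbs standing in it, 76 mm across at the rim, 101 mm tall; upright at the start. Origin at the centre of its underside, z up

How it is judged:
At the end, for the whole second after the job is handed in: Slim jars in the two narrow wells by the handle, white-lidded and relish jars in the two wide wells, one each: within 13 mm (caddy x) and 19 mm (caddy y) of the well centre, 4 mm of its floor, tilt under 0.1 rad, at rest. The other three upright within 30 mm of their starts (x of slim_green in the frame of caddy between -0.057 and -0.031 m and (y of slim_green in the frame of caddy between -0.064 and -0.026 m or y of slim_green in the frame of caddy between 0.026 and 0.064 m) and z of slim_green in the frame of caddy between 0.002 and 0.01 m and angle between each of slim_green, slim_black, jar_white, relish_jar's own z axis and vertical below 0.1 rad and linear speed of each of slim_green, slim_black, jar_white, relish_jar, squeeze_bottle, open_jar, herb_cup below 0.02 m/s and angular speed of each of slim_green, slim_black, jar_white, relish_jar below 0.2 rad/s and x of slim_black in the frame of caddy between -0.057 and -0.031 m and (y of slim_black in the frame of caddy between -0.064 and -0.026 m or y of slim_black in the frame of caddy between 0.026 and 0.064 m) and z of slim_black in the frame of caddy between 0.002 and 0.01 m and x of jar_white in the frame of caddy between 0.023 and 0.049 m and (y of jar_white in the frame of caddy between -0.064 and -0.026 m or y of jar_white in the frame of caddy between 0.026 and 0.064 m) and z of jar_white in the frame of caddy between 0.002 and 0.01 m and x of relish_jar in the frame of caddy between 0.023 and 0.049 m and (y of relish_jar in the frame of caddy between -0.064 and -0.026 m or y of relish_jar in the frame of caddy between 0.026 and 0.064 m) and z of relish_jar in the frame of caddy between 0.002 and 0.01 m and ((y of slim_green in the frame of caddy above 0 m and y of slim_black in the frame of caddy below 0 m) or (y of slim_black in the frame of caddy above 0 m and y of slim_green in the frame of caddy below 0 m)) and ((y of jar_white in the frame of caddy above 0 m and y of relish_jar in the frame of caddy below 0 m) or (y of relish_jar in the frame of caddy above 0 m and y of jar_white in the frame of caddy below 0 m)) and distance of each of squeeze_bottle, open_jar, herb_cup from where it was at the start of the episode below 0.03 m and angle between each of squeeze_bottle, open_jar, herb_cup's own z axis and vertical below 0.2 rad); the robot touches nothing.
It fails at once if the squeeze bottle, the open jar or the herb cup is shifted more than 30 mm or tipped (distance of any of squeeze_bottle, open_jar, herb_cup from where it was at the start of the episode above 0.03 m or angle between any of squeeze_bottle, open_jar, herb_cup's own z axis and vertical above 0.3 rad).
It fails at once if a seasoning jar is dropped (falls freely faster than 0.6 m/s) ((contact force between slim_green and anything else below 0.01 N and linear speed of slim_green above 0.6 m/s) or (contact force between slim_black and anything else below 0.01 N and linear speed of slim_black above 0.6 m/s) or (contact force between jar_white and anything else below 0.01 N and linear speed of jar_white above 0.6 m/s) or (contact force between relish_jar and anything else below 0.01 N and linear speed of relish_jar above 0.6 m/s)).
It fails at once if a seasoning jar is knocked over (angle between any of slim_green, slim_black, jar_white, relish_jar's own z axis and vertical above 1 rad).
It also fails if it takes over 109 s, if anything falls off the work surface, if the arm or the gripper's body presses on something with over 40 N, if the wrist force passes 120 N, or if a joint passes its speed limit or range.

## Working session

There is one attempt and no reset: what is moved stays moved. The work goes in short steps, Python scripts to look and compute and a tool call to move; the robot and the scene stay as the last step left them, time stands still between calls to the robot, and variables do not carry over. Pictures are saved under pics/ and viewed, at most 14 in all, crops included, and the job is handed in when it is done.

```bash
ls; mkdir -p pics; python3 - <<'E'
from workcell import manip, cams, status
import cv2
print(status.get_obs())
for n in("scene","side","wrist"):
    cv2.imwrite(f"pics/{n}0.png",cams.camera(n)); print(n,cams.calibration(n))
print(manip.grasp_offset)
E
```

```text
pics
workcell.py
{'clock': 0.0, 'joint_pos': array([-1.25561535,  0.33287238, -0.06469459,  1.46094113,  0.02161457,
        1.34986487, -0.08849274]), 'joint_velocities': array([ 0.0007353 , -0.00263513,  0.00029574, -0.0011945 ,  0.00064542,
       -0.00018327, -0.00072629]), 'tau': array([ 1.38843880e-04, -6.25450373e+01,  4.91252658e-02, -3.91591287e+01,
        1.61745551e-02,  1.00740461e-02, -2.16354431e-05]), 'position': array([0.20701281, 0.58933574, 0.23051568]), 'ee_rot': array([ 1.68075706e-01,  9.85773845e-01, -6.90536942e-04, -7.76282214e-05]), 'ft_force': array([-0.48389708, -0.89521639,  0.66611103]), 'torque': array([-0.02159617,  0.03678955, -0.0171018 ]), 'grasp_force': 0.0, 'grip_width': 0.9960902011656861}
scene {'fx': 480.7305053873899, 'fy': 480.7305053873899, 'cx': 282.4001603298091, 'cy': 204.30871057899847, 'world_from_camera': array([[ 0.66156942,  0.49784989, -0.56077749, -0.01243919],
       [-0.7498195 ,  0.42937695, -0.50339463, -0.39123564],
       [-0.00983003,  0.75351239,  0.65736021,  0.70137864],
       [ 0.        ,  0.        ,  0.       
[... 171 characters left out ...]
0457776 , -0.0777996 ,  0.47367109],
       [-0.08991547,  0.57921324, -0.81020197, -0.66049626],
       [ 0.00797346,  0.8138897 ,  0.5809647 ,  0.58839473],
       [ 0.        ,  0.        ,  0.        ,  1.        ]])}
wrist {'fx': 325.83653756196406, 'fy': 325.83653756196406, 'cx': 280.8245781337647, 'cy': 212.18178750149434, 'tool_from_camera': array([[ 1.20913615e-03,  9.63292922e-01,  2.68449782e-01,
         6.80668737e-02],
       [ 9.99999266e-01, -1.14481838e-03, -3.96125552e-04,
         9.71617725e-04],
       [-7.42586960e-05,  2.68450064e-01, -9.63293599e-01,
        -1.42708243e-01],
       [ 0.00000000e+00,  0.00000000e+00,  0.00000000e+00,
         1.00000000e+00]])}
0.0187
```

View pics/scene0.png

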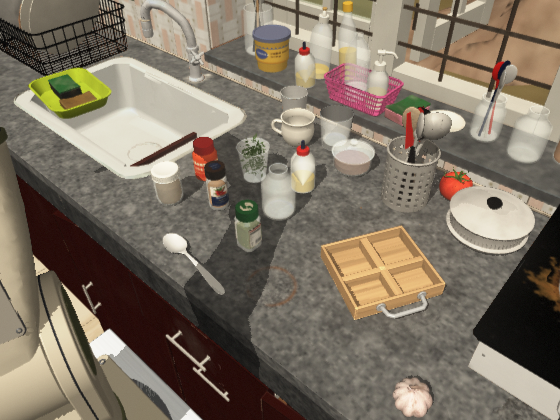

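View pics/side0.png

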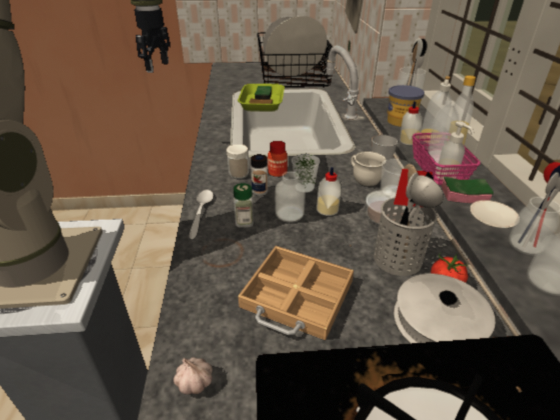

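The scene view shows: white jar (167,183), red relish (204,158), slim black (217,185), slim green (248,225), herb cup (254,160), open jar (278,192), squeeze bottle (302,168), caddy (382,268) with its handle at (402,307). I'll zoom in on both views.

```bash
python3 - <<'E'
import cv2,numpy as np
s=cv2.imread("pics/scene0.png"); d=cv2.imread("pics/side0.png")
def z(im,x0,y0,w,h,W):
    c=cv2.resize(im[y0:y0+h,x0:x0+w],None,fx=W,fy=W,interpolation=cv2.INTER_CUBIC)
    for x in range((x0+19)//20*20,x0+w,20):
        cv2.putText(c,str(x),(int((x-x0)*W),8),0,.3,(0,255,255),1); c[::6,int((x-x0)*W)]=(0,255,255)
    for y in range((y0+19)//20*20,y0+h,20):
        cv2.putText(c,str(y),(0,int((y-y0)*W)+4),0,.3,(0,255,255),1); c[int((y-y0)*W),::6]=(0,255,255)
    return c
A=np.hstack([z(s,140,120,190,140,4.2)]);cv2.imwrite("pics/z1.png",A)
B=np.hstack([z(s,315,222,133,100,3),z(d,235,244,125,100,3)])
C=z(d,220,135,130,95,4)
B=cv2.copyMakeBorder(B,0,0,0,max(0,0),0)
H=np.zeros((B.shape[0]+285,max(B.shape[1],390),3),np.uint8);H[:300,:B.shape[1]]=B
C2=z(d,220,135,130,95,3);H[300:300+C2.shape[0],:C2.shape[1]]=C2
cv2.imwrite("pics/z2.png",H);print(A.shape,H.shape)
E
```

```text
(588, 798, 3) (585, 774, 3)
```

View pics/z1.png

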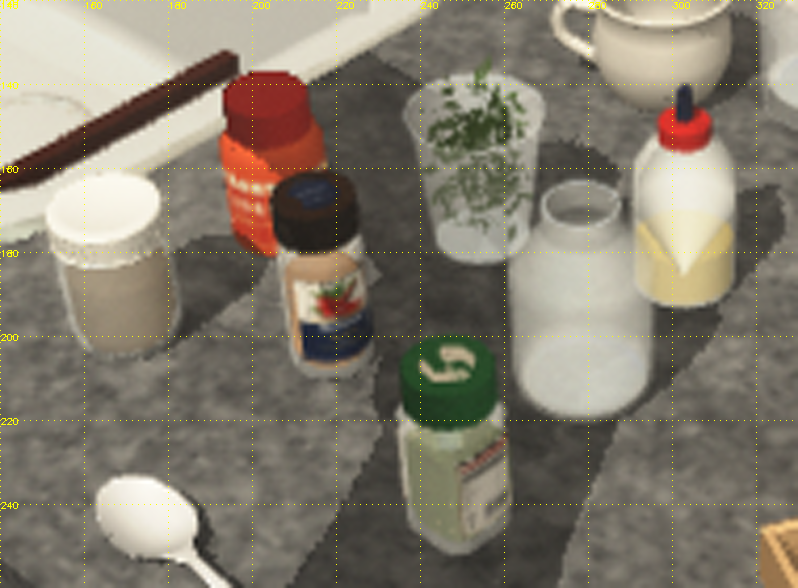

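View pics/z2.png

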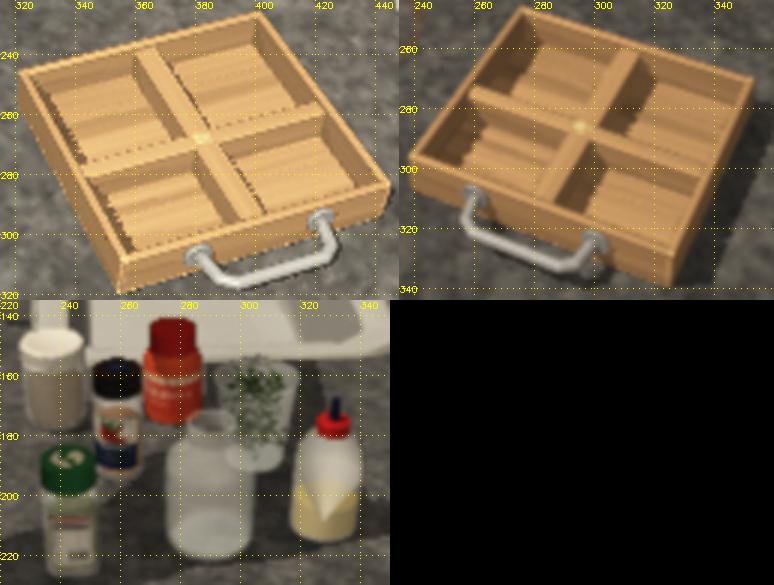

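```bash
cat > h.py <<'E'
from workcell import manip, cams, status
import numpy as np, cv2
from scipy.spatial.transform import Rotation as R
def ray(name,u,v):
    c=cams.calibration(name)
    if name=="wrist":
        o=status.get_obs();T=np.eye(4);T[:3,:3]=R.from_quat(o["ee_rot"]).as_matrix();T[:3,3]=o["position"];T=T@c["tool_from_camera"]
    else: T=c["world_from_camera"]
    d=T[:3,:3]@[(u-c["cx"])/c["fx"],-(v-c["cy"])/c["fy"],-1]
    return T[:3,3],d
def hit(name,u,v,z):
    o,d=ray(name,u,v);return (o+d*(z-o[2])/d[2])[:2]
def go(p,yaw,cur=None):
    """shift in tool axes from commanded ~ measured pose to TCP p with tool y axis at world angle yaw (mod pi)"""
    o=status.get_obs();M=R.from_quat(o["ee_rot"]);y=M.as_matrix()[:,1]
    a=(yaw-np.arctan2(y[1],y[0])+np.pi/2)%np.pi-np.pi/2
    # target: tool z down exactly
    yy=np.array([np.cos(np.arctan2(y[1],y[0])+a),np.sin(np.arctan2(y[1],y[0])+a),0]);zz=np.array([0,0,-1.])
    G=R.from_matrix(np.c_[np.cross(yy,zz),yy,zz])
    print("now",o["position"].round(4),"j",o["joint_pos"].round(2),"rot",(M.inv()*G).as_rotvec().round(3),"d",M.inv().apply(np.array(p)-o["position"]).round(4))
E
cat > m.py <<'E'
from h import *
T={"white":(.085,(164.8,169),(237.3,150)),"black":(.106,(215,166.7),(259.3,158.7)),"red":(.094,(203.6,143.1),(277.7,145.3)),"green":(.1,(246.9,206.7),(243,188.7)),"open":(.116,(278.6,168.6),(290.7,175.7)),"herb":(.101,(253,147),(306,159))}
for k,(z,a,b) in T.items(): print(k,hit("scene",*a,z).round(4),hit("side",*b,z).round(4))
print("sq",hit("scene",303,186,.0).round(3))
A=[hit("scene",*p,.032) for p in((322.3,246.3),(402.3,226),(445,283.3),(355,308))]
B=[hit("side",*p,.032) for p in((239,296.3),(276,246.3),(353.3,270),(326,330))]
for C in A,B:
    C=np.array(C);print(C.round(3).tolist(),C.mean(0).round(4),np.linalg.norm(C-np.roll(C,1,0),axis=1).round(3))
E
python3 m.py
```

```text
white [0.4352 0.3472] [0.437  0.3396]
black [0.4931 0.2491] [0.4952 0.2445]
red [0.5471 0.3476] [0.5502 0.3423]
green [0.4515 0.1157] [0.4524 0.113 ]
open [0.5644 0.1356] [0.565 0.136]
herb [0.6014 0.2446] [0.6164 0.2431]
sq [0.666 0.152]
[[0.517, -0.018], [0.666, -0.105], [0.587, -0.238], [0.438, -0.149]] [ 0.5521 -0.1274] [0.152 0.173 0.155 0.174]
[[0.44, -0.152], [0.519, -0.016], [0.668, -0.101], [0.588, -0.24]] [ 0.5537 -0.1276] [0.172 0.157 0.172 0.161]
```

```bash
python3 -c "
from h import *
go((.452,.1145,.2),1.234);go((.452,.1145,.2),.6)"
```

```text
now [0.2071 0.5894 0.2307] j [-1.26  0.33 -0.06  1.46  0.02  1.35 -0.09] rot [-0.001  0.    -0.001] d [-0.3885 -0.3669  0.0311]
now [0.2071 0.5894 0.2307] j [-1.26  0.33 -0.06  1.46  0.02  1.35 -0.09] rot [-0.001  0.     0.633] d [-0.3885 -0.3669  0.0311]
```

Call:
run_rows(segments=[[[0,0,0.1,-0.05,-0.04,0.003,1],[0,0,0.2,-0.09,-0.08,0.006,1],[0,0,0.3,-0.13,-0.12,0.01,1],[0,0,0.334,-0.17,-0.16,0.013,1],[0,0,0.334,-0.21,-0.2,0.016,1],[0,0,0.334,-0.25,-0.24,0.02,1],[0,0,0.334,-0.29,-0.28,0.024,1],[0,0,0.334,-0.33,-0.32,0.028,0.85],[0,0,0.334,-0.37,-0.35,0.031,0.85],[0,0,0.334,-0.3885,-0.3669,0.031,0.85],[0,0,0.334,-0.3885,-0.3669,0.031,0.85],[0,0,0.334,-0.3885,-0.3669,0.031,0.85]]], squeeze=40)

```text
clock: 1.65
position: [0.4516, 0.1156, 0.2001]
ee_rot: [0.329, 0.944, 0.0, -0.0]
ft_force: [-0.7, 0.6, 1.0]
grip_width: 0.851
grasp_force: 0.0
```

```bash
python3 - <<'E'
from h import *
cv2.imwrite("pics/w1.png",cams.camera("wrist"))
go((.452,.1145,.072),.9)
E
```

```text
now [0.4516 0.1158 0.2002] j [-0.74 -0.02  0.39  1.92  0.01  1.23  0.55] rot [ 0.    -0.     0.001] d [-0.0012 -0.0008  0.1282]
```

View pics/w1.png

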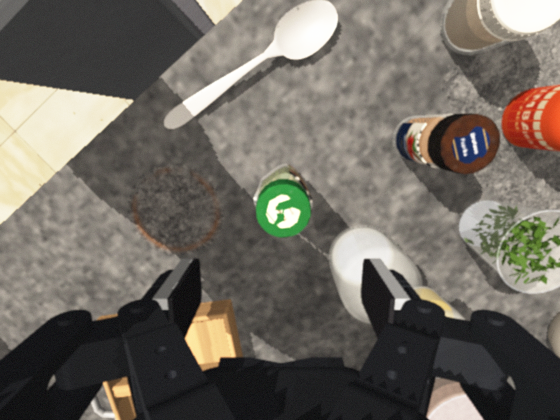

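Wrist view: the green cap is centred at (284,208), the black cap at (470,144), and the open jar is at (365,260), near but clear. I'll cast rays for the caps.

```bash
python3 - <<'E'
from h import *
print(hit("wrist",284,208,.1),hit("wrist",470,144,.106))
E
```

```text
[0.45049525 0.12106045] [0.49441303 0.25528811]
```

```bash
python3 - <<'E'
from h import *
def cap(name,f,box):
    im=cv2.imread(f);x0,y0,x1,y1=box
    h=cv2.cvtColor(im,cv2.COLOR_BGR2HSV)
    m=cv2.inRange(h,(50,110,20),(85,255,255));k=np.zeros_like(m);k[y0:y1,x0:x1]=m[y0:y1,x0:x1]
    c=max(cv2.findContours(k,0,2)[0],key=cv2.contourArea);p=c[:,0]
    print(name,cv2.boundingRect(c),cv2.minEnclosingCircle(c))
cap("wrist","pics/w1.png",(230,160,340,260))
cap("scene","pics/scene0.png",(225,190,270,250))
cap("side","pics/side0.png",(225,175,260,210))
E
```

```text
wrist (256, 180, 55, 57) ((282.7804870605469, 208.0731658935547), 28.662220001220703)
scene (236, 200, 21, 22) ((246.27499389648438, 210.0), 11.427074432373047)
side (234, 184, 18, 16) ((242.5, 190.61111450195312), 9.235366821289062)
```

```bash
python3 - <<'E'
from h import *
print(hit("scene",246.5,211,.09),hit("side",243,192,.09),hit("wrist",283.3,209,.1))
o,d=ray("wrist",283,209);print(o,d)
E
```

```text
[0.44985893 0.11594155] [0.45183845 0.11448888] [0.45078759 0.1201433 ]
[0.39848573 0.1588266  0.34293548] [ 0.20740908 -0.15454768 -0.96604162]
```

```bash
python3 -c "
from h import *
go((.4508,.1172,.07),.9)"
```

```text
now [0.4516 0.1158 0.2002] j [-0.74 -0.02  0.39  1.92  0.01  1.23  0.55] rot [ 0.    -0.     0.001] d [0.0014 0.0006 0.1302]
```

Call:
run_rows(segments=[[[0,0,0,0.001,0.001,0.03,0.85],[0,0,0,0.001,0.001,0.06,0.85],[0,0,0,0.001,0.001,0.09,0.85],[0,0,0,0.001,0.001,0.115,0.85],[0,0,0,0.001,0.001,0.13,0.85],[0,0,0,0.001,0.001,0.13,0.7],[0,0,0,0.001,0.001,0.13,0.4],[0,0,0,0.001,0.001,0.13,0.1],[0,0,0,0.001,0.001,0.13,0.1],[0,0,0,0.001,0.001,0.13,0.1],[0,0,0,0.001,0.001,0.13,0.1]]], squeeze=40)

```text
clock: 3.08
position: [0.4527, 0.1169, 0.0715]
ee_rot: [0.33, 0.944, 0.001, 0.001]
ft_force: [-1.5, 1.2, 6.5]
grip_width: 0.511
grasp_force: 39.8
```

Call:
run_rows(segments=[[[0,0,0,0,0,-0.015,0.1],[0,0,0,0,0,-0.04,0.1],[0,0,0,0,0,-0.075,0.1],[0,0,0,0,0,-0.11,0.1],[0,0,0,0,0,-0.14,0.1],[0,0,0,0,0,-0.14,0.1]]])

```text
clock: 3.82
position: [0.453, 0.1163, 0.2131]
ee_rot: [0.33, 0.944, 0.002, 0.002]
ft_force: [0.6, -0.7, -2.1]
grip_width: 0.514
grasp_force: 38.9
```

```bash
python3 -c "
from h import *
cv2.imwrite('pics/w2.png',cams.camera('wrist'))
go((.5697,-.1882,.215),-.529)"
```

```text
now [0.4522 0.1161 0.2114] j [-0.75 -0.03  0.4   1.91  0.01  1.25  0.54] rot [ 2.000e-03 -1.000e-03  1.428e+00] d [-0.2814 -0.165  -0.0038]
```

View pics/w2.png

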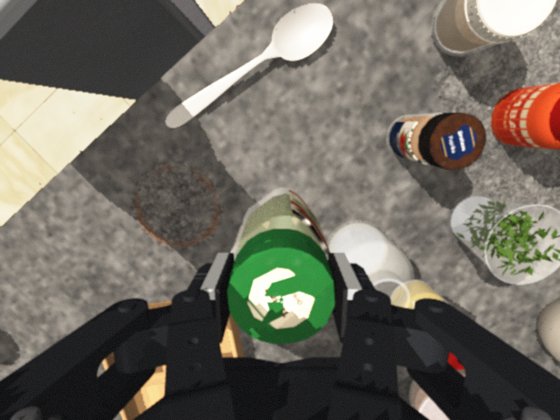

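The green jar hangs upright in the pads, with its cap centre at about (281,286).

```bash
python3 -c "
from h import *
o=status.get_obs()
print(hit('wrist',281,286,o['position'][2]+.0285)-o['position'][:2])"
```

```text
[-0.00477376  0.00492606]
```

Call:
run_rows(segments=[[[0,0,0.15,-0.03,-0.02,-0.003,0.1],[0,0,0.3,-0.06,-0.035,-0.003,0.1],[0,0,0.45,-0.09,-0.05,-0.003,0.1],[0,0,0.6,-0.12,-0.07,-0.003,0.1],[0,0,0.75,-0.15,-0.09,-0.003,0.1],[0,0,0.9,-0.18,-0.105,-0.003,0.1],[0,0,1.05,-0.205,-0.12,-0.003,0.1],[0,0,1.2,-0.23,-0.135,-0.003,0.1],[0,0,1.32,-0.255,-0.15,-0.003,0.1],[0,0,1.4,-0.272,-0.16,-0.003,0.1],[0,0,1.428,-0.2814,-0.165,-0.004,0.1],[0,0,1.428,-0.2814,-0.165,-0.004,0.1],[0,0,1.428,-0.2814,-0.165,-0.004,0.1],[0,0,1.428,-0.2814,-0.165,-0.004,0.1]]])

```text
clock: 5.62
position: [0.5695, -0.1872, 0.2143]
ee_rot: [0.867, 0.498, 0.0, -0.0]
ft_force: [0.1, 0.3, -1.2]
grip_width: 0.514
grasp_force: 38.9
```

```bash
python3 -c "
from h import *
cv2.imwrite('pics/w3.png',cams.camera('wrist'))
go((.5697,-.1882,.078),-.529)"
```

```text
now [ 0.5695 -0.1873  0.2144] j [-0.36  0.34  0.76  1.59 -0.24  1.31 -0.09] rot [-0.    -0.001  0.001] d [-0.0007  0.0007  0.1364]
```

View pics/w3.png

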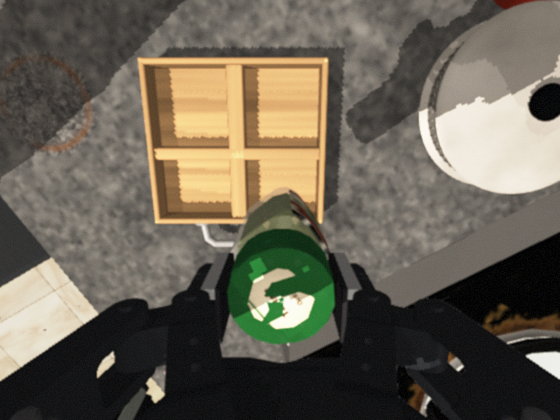

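The wrist view has the caddy rim corners at TL (138,59), TR (328,58), BR (323,222) and BL (155,224). The handle is at (215,235), so I'm on the correct side.

```bash
python3 -c "
from h import *
C=np.array([hit('wrist',*p,.032) for p in((138,59),(328,58),(323,222),(155,224))])
print(C.round(4),C.mean(0),np.linalg.norm(C-np.roll(C,1,0),axis=1),np.degrees(np.arctan2(*(C[0]+C[1]-C[2]-C[3])[::-1])))
print(hit('wrist',238,155,.028))
Xh=np.array([.504,.864]);print('tcp rel', status.get_obs()['position'][:2]-np.array([.553,-.1275]))
"
```

```text
[[ 0.5187 -0.0142]
 [ 0.6696 -0.1008]
 [ 0.5914 -0.237 ]
 [ 0.4386 -0.1507]] [ 0.55457892 -0.12567894] [0.15828639 0.17398541 0.15709322 0.17547318] 59.86840585967496
[ 0.55090724 -0.13392039]
tcp rel [ 0.01647331 -0.05982959]
```

Call:
run_rows(segments=[[[0,0,0,-0.004,0.001,0.03,0.1],[0,0,0,-0.004,0.001,0.06,0.1],[0,0,0,-0.004,0.001,0.09,0.1],[0,0,0,-0.004,0.001,0.105,0.1],[0,0,0,-0.004,0.001,0.115,0.1],[0,0,0,-0.004,0.001,0.122,0.1],[0,0,0,-0.004,0.001,0.128,0.1],[0,0,0,-0.004,0.001,0.131,0.1],[0,0,0,-0.004,0.001,0.131,0.1]]])

```text
clock: 6.8
position: [0.5684, -0.1921, 0.0833]
ee_rot: [0.867, 0.498, 0.0, 0.0]
ft_force: [0.0, 0.2, -1.3]
grip_width: 0.509
grasp_force: 38.9
```

Call:
run_rows(segments=[[[0,0,0,0,0,0.002,0.1],[0,0,0,0,0,0.004,0.1],[0,0,0,0,0,0.004,0.1]]])

```text
clock: 7.18
position: [0.5683, -0.192, 0.0791]
ee_rot: [0.867, 0.498, -0.0, -0.0]
ft_force: [0.8, -0.9, -1.5]
grip_width: 0.513
grasp_force: 38.9
```

Call:
run_rows(segments=[[[0,0,0,0,0,0.001,0.1],[0,0,0,0,0,0.002,0.1],[0,0,0,0,0,0.002,0.1]]])

```text
clock: 7.55
position: [0.5687, -0.1918, 0.0777]
ee_rot: [0.867, 0.498, 0.0, -0.0]
ft_force: [-0.5, 2.2, 4.3]
grip_width: 0.509
grasp_force: 40.2
```

Contact has been made. I'll release slightly and rise straight up.

Call:
run_rows(segments=[[[0,0,0,0,0,0,0.55],[0,0,0,0,0,0,0.62],[0,0,0,0,0,0,0.66],[0,0,0,0,0,0,0.66],[0,0,0,0,0,-0.015,0.66],[0,0,0,0,0,-0.045,0.66],[0,0,0,0,0,-0.09,0.66],[0,0,0,0,0,-0.14,0.66],[0,0,0,0,0,-0.14,0.66],[0,0,0,0,0,-0.14,0.66]]])

```text
clock: 8.8
position: [0.5683, -0.192, 0.2176]
ee_rot: [0.867, 0.498, 0.0, -0.0]
ft_force: [-0.9, -0.4, -0.3]
grip_width: 0.662
grasp_force: 0.0
```

```bash
python3 -c "
from h import *
cv2.imwrite('pics/w4.png',cams.camera('wrist'))
go((.494,.248,.21),.9)"
```

```text
now [ 0.5679 -0.1918  0.2168] j [-0.36  0.34  0.76  1.59 -0.24  1.31 -0.09] rot [-1.000e-03 -1.000e-03 -1.429e+00] d [ 0.3424 -0.2858  0.0071]
```

View pics/w4.png

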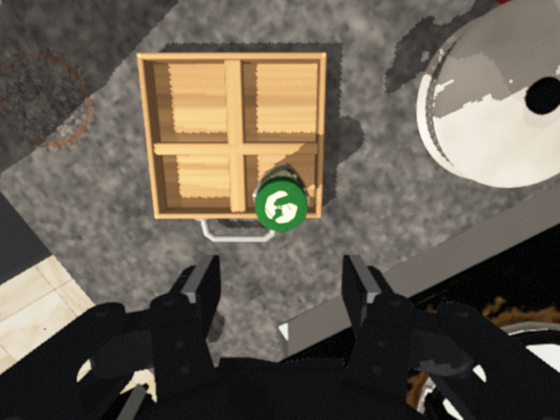

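```bash
python3 -c "
from h import *
c=np.array([.5546,-.1257]);d=hit('wrist',281,205,.106)-c;print(d@[.502,.865],d@[-.865,.502])
go((.4935,.250,.22),.9)"
```

```text
-0.04624955477510154 -0.044583788158970704
now [ 0.5679 -0.1918  0.2168] j [-0.36  0.34  0.76  1.59 -0.24  1.31 -0.09] rot [-1.000e-03 -1.000e-03 -1.429e+00] d [ 0.3439 -0.2872 -0.0029]
```

Call:
run_rows(segments=[[[0,0,-0.15,0.035,-0.03,0,0.66],[0,0,-0.3,0.07,-0.06,0,0.66],[0,0,-0.45,0.105,-0.09,0,0.66],[0,0,-0.6,0.14,-0.12,0,0.66],[0,0,-0.75,0.175,-0.15,0,0.66],[0,0,-0.9,0.21,-0.18,0,0.7],[0,0,-1.05,0.245,-0.205,0,0.7],[0,0,-1.2,0.28,-0.235,0,0.7],[0,0,-1.35,0.315,-0.265,0,0.7],[0,0,-1.429,0.344,-0.286,0,0.7],[0,0,-1.429,0.344,-0.286,0,0.7],[0,0,-1.429,0.344,-0.286,0,0.7],[0,0,-1.429,0.344,-0.286,0,0.7]]])

```text
clock: 10.48
position: [0.4955, 0.2478, 0.2172]
ee_rot: [0.331, 0.944, -0.0, 0.0]
ft_force: [0.5, -0.8, -0.0]
grip_width: 0.703
grasp_force: 0.0
```

```bash
python3 -c "
from h import *
cv2.imwrite('pics/w5.png',cams.camera('wrist'))
go((.4935,.25,.075),.9)"
```

```text
now [0.4955 0.248  0.2173] j [-0.85  0.18  0.35  1.69 -0.06  1.28  0.41] rot [-0.     0.    -0.003] d [0.0028 0.0003 0.1423]
```

View pics/w5.png

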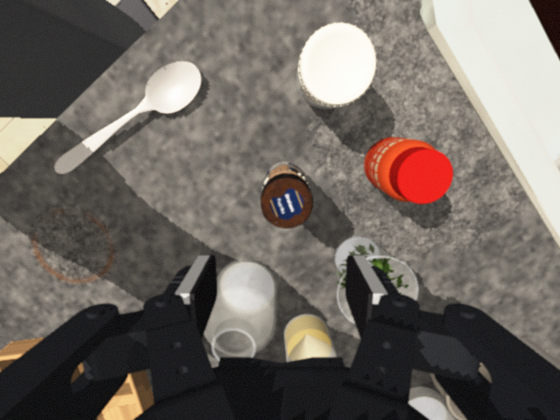

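Green is placed at caddy (-46,-45) mm. In this view the black cap is at (287,200), the white lid at (338,64) and the red cap at (421,175). The black jar's surroundings are clear.

```bash
python3 -c "
from h import *
print(hit('wrist',287,200,.106),hit('wrist',338,64,.085),hit('wrist',421,175,.094))
go((.494,.2515,.075),.9)"
```

```text
[0.49311922 0.25743947] [0.43663208 0.35290619] [0.54749514 0.35503914]
now [0.4955 0.248  0.2173] j [-0.85  0.18  0.35  1.69 -0.06  1.28  0.41] rot [-0.     0.    -0.003] d [0.0033 0.0018 0.1423]
```

Call:
run_rows(segments=[[[0,0,0,0.0055,0.0045,0.03,0.75],[0,0,0,0.0055,0.0045,0.06,0.75],[0,0,0,0.0055,0.0045,0.09,0.75],[0,0,0,0.0055,0.0045,0.12,0.75],[0,0,0,0.0055,0.0045,0.135,0.75],[0,0,0,0.0055,0.0045,0.142,0.75],[0,0,0,0.0055,0.0045,0.142,0.6],[0,0,0,0.0055,0.0045,0.142,0.4],[0,0,0,0.0055,0.0045,0.142,0.1],[0,0,0,0.0055,0.0045,0.142,0.1],[0,0,0,0.0055,0.0045,0.142,0.1],[0,0,0,0.0055,0.0045,0.142,0.1]]], squeeze=40)

```text
clock: 12.02
position: [0.4941, 0.2564, 0.0763]
ee_rot: [0.329, 0.944, 0.001, 0.0]
ft_force: [-1.0, -0.6, 6.9]
grip_width: 0.495
grasp_force: 40.8
```

```bash
python3 -c "
from h import *
o=status.get_obs();print(o['position'],o['grip_width'])"
```

```text
[0.49410705 0.2564395  0.07634028] 0.49452134820890686
```

Call:
run_rows(segments=[[[0,0,0,0,0,-0.015,0.1],[0,0,0,0,0,-0.04,0.1],[0,0,0,0,0,-0.075,0.1],[0,0,0,0,0,-0.11,0.1],[0,0,0,0,0,-0.15,0.1],[0,0,0,0,0,-0.15,0.1],[0,0,0,0,0,-0.15,0.1]]])

```text
clock: 12.9
position: [0.4932, 0.2562, 0.2252]
ee_rot: [0.329, 0.944, 0.0, -0.0]
ft_force: [-0.6, -0.6, -2.0]
grip_width: 0.492
grasp_force: 40.8
```

```bash
python3 -c "
from h import *
go((.4925,-.1428,.227),-.529)"
```

```text
now [0.4932 0.2562 0.2252] j [-0.86  0.18  0.34  1.67 -0.06  1.3   0.39] rot [-0.    -0.     1.429] d [-0.2474 -0.313  -0.0018]
```

Call:
run_rows(segments=[[[0,0,0.15,-0.02,-0.03,-0.002,0.1],[0,0,0.3,-0.045,-0.06,-0.002,0.1],[0,0,0.45,-0.07,-0.09,-0.002,0.1],[0,0,0.6,-0.095,-0.12,-0.002,0.1],[0,0,0.75,-0.12,-0.15,-0.002,0.1],[0,0,0.9,-0.145,-0.18,-0.002,0.1],[0,0,1.05,-0.17,-0.21,-0.002,0.1],[0,0,1.2,-0.195,-0.245,-0.002,0.1],[0,0,1.32,-0.22,-0.275,-0.002,0.1],[0,0,1.4,-0.238,-0.3,-0.002,0.1],[0,0,1.429,-0.2474,-0.313,-0.002,0.1],[0,0,1.429,-0.2474,-0.313,-0.002,0.1],[0,0,1.429,-0.2474,-0.313,-0.002,0.1],[0,0,1.429,-0.2474,-0.313,-0.002,0.1]]])

```text
clock: 14.65
position: [0.493, -0.1415, 0.2272]
ee_rot: [0.867, 0.499, 0.0, -0.0]
ft_force: [-0.6, 0.5, -0.9]
grip_width: 0.494
grasp_force: 40.8
```

```bash
python3 -c "
from h import *
cv2.imwrite('pics/w6.png',cams.camera('wrist'))
go((.4925,-.1428,.083),-.529)"
```

```text
now [ 0.493  -0.1417  0.2273] j [-0.5   0.08  0.74  1.79 -0.06  1.29 -0.27] rot [-0.    -0.     0.002] d [-0.0012  0.0002  0.1443]
```

View pics/w6.png

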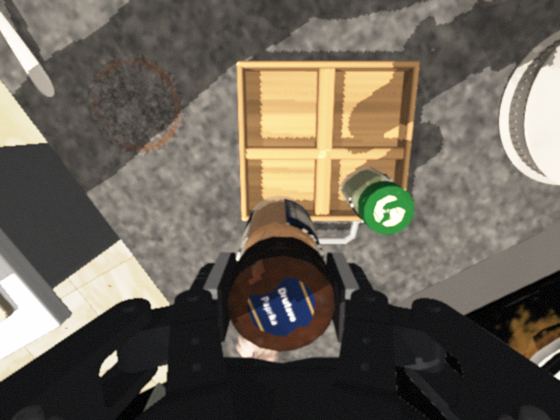

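The black jar is held upright with its cap centre at (282,294). The green jar stands in its well.

```bash
python3 -c "
from h import *
o=status.get_obs();d=hit('wrist',282,294,o['position'][2]+.03)-[.5546,-.1257];print(d@[.502,.865],d@[-.865,.502])"
```

```text
-0.04034503701478141 0.04530879666249266
```

Call:
run_rows(segments=[[[0,0,0,-0.001,0,0.03,0.1],[0,0,0,-0.001,0,0.06,0.1],[0,0,0,-0.001,0,0.09,0.1],[0,0,0,-0.001,0,0.11,0.1],[0,0,0,-0.001,0,0.122,0.1],[0,0,0,-0.001,0,0.131,0.1],[0,0,0,-0.001,0,0.138,0.1],[0,0,0,-0.001,0,0.141,0.1],[0,0,0,-0.001,0,0.141,0.1],[0,0,0,-0.001,0,0.141,0.1]]])

```text
clock: 15.95
position: [0.4925, -0.1437, 0.0866]
ee_rot: [0.867, 0.498, 0.0, 0.0]
ft_force: [-0.3, -0.4, -0.1]
grip_width: 0.496
grasp_force: 40.8
```

Call:
run_rows(segments=[[[0,0,0,-0.001,0,0.0015,0.1],[0,0,0,-0.001,0,0.003,0.1],[0,0,0,-0.001,0,0.003,0.1]]])

```text
clock: 16.32
position: [0.4916, -0.1445, 0.0832]
ee_rot: [0.867, 0.498, -0.0, -0.0]
ft_force: [-0.6, 0.3, -0.3]
grip_width: 0.495
grasp_force: 40.8
```

Call:
run_rows(segments=[[[0,0,0,0,0,0.001,0.1],[0,0,0,0,0,0.002,0.1],[0,0,0,0,0,0.002,0.1]]])

```text
clock: 16.7
position: [0.4921, -0.1444, 0.0823]
ee_rot: [0.867, 0.498, 0.0, -0.0]
ft_force: [-5.6, 2.8, 14.7]
grip_width: 0.493
grasp_force: 42.5
```

Call:
run_rows(segments=[[[0,0,0,0,0,-0.001,0.52],[0,0,0,0,0,-0.001,0.6],[0,0,0,0,0,-0.001,0.64],[0,0,0,0,0,-0.001,0.64],[0,0,0,0,0,-0.015,0.64],[0,0,0,0,0,-0.045,0.64],[0,0,0,0,0,-0.09,0.64],[0,0,0,0,0,-0.14,0.66],[0,0,0,0,0,-0.14,0.66],[0,0,0,0,0,-0.14,0.66]]])

```text
clock: 17.95
position: [0.4916, -0.1444, 0.2214]
ee_rot: [0.867, 0.498, 0.0, -0.0]
ft_force: [-0.0, 0.3, -0.6]
grip_width: 0.658
grasp_force: 0.0
```

```bash
python3 -c "
from h import *
im=cams.camera('wrist');cv2.imwrite('pics/w7.png',im)
go((.4365,.349,.2),1.234)"
```

```text
now [ 0.4912 -0.1444  0.2207] j [-0.51  0.09  0.76  1.8  -0.06  1.28 -0.27] rot [-1.000e-03  1.000e-03  1.379e+00] d [ 0.3983 -0.2962  0.0209]
```

View pics/w7.png

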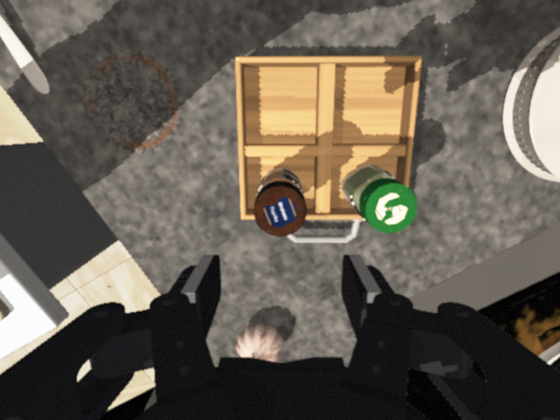

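Call:
run_rows(segments=[[[0,0,-0.13,0.035,-0.025,0,0.7],[0,0,-0.26,0.07,-0.05,0,0.8],[0,0,-0.39,0.105,-0.08,0,0.9],[0,0,-0.52,0.145,-0.11,0,1],[0,0,-0.65,0.185,-0.14,0,1],[0,0,-0.78,0.225,-0.17,0,1],[0,0,-0.91,0.265,-0.2,0,1],[0,0,-1.04,0.305,-0.23,0,1],[0,0,-1.17,0.34,-0.255,0,1],[0,0,-1.3,0.37,-0.275,0,1],[0,0,-1.429,0.39,-0.29,0,1],[0,0,-1.429,0.398,-0.296,0,1],[0,0,-1.429,0.398,-0.296,0,1],[0,0,-1.429,0.398,-0.296,0,1]]])

```text
clock: 19.75
position: [0.4375, 0.3471, 0.2212]
ee_rot: [0.331, 0.944, -0.0, 0.0]
ft_force: [0.1, -0.4, 0.7]
grip_width: 1.002
grasp_force: 0.0
```

```bash
python3 -c "
from h import *
im=cams.camera('wrist');cv2.imwrite('pics/w8.png',im)
go((.4365,.350,.05),.9)"
```

```text
now [0.4375 0.3472 0.2214] j [-0.99  0.19  0.27  1.67 -0.05  1.29  0.19] rot [-0.     0.    -0.003] d [0.0026 0.0015 0.1714]
```

View pics/w8.png

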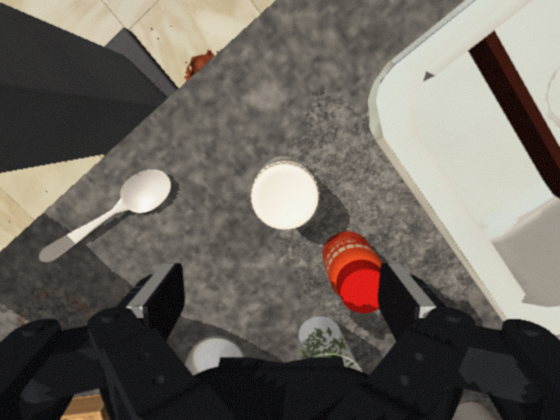

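White lid centre is at (285,196), and the red jar at (360,285) is clear of the finger path.

```bash
python3 -c "
from h import *
p=hit('wrist',285,196,.085);print(p);q=p-.002*np.array([-.783,.622])
go((*q,.046),.9)"
```

```text
[0.43625356 0.35417353]
now [0.4375 0.3472 0.2214] j [-0.99  0.19  0.27  1.67 -0.05  1.29  0.19] rot [-0.     0.    -0.003] d [0.0034 0.0047 0.1754]
```

Call:
run_rows(segments=[[[0,0,0,0.0035,0.0045,0.03,1],[0,0,0,0.0035,0.0045,0.07,1],[0,0,0,0.0035,0.0045,0.11,1],[0,0,0,0.0035,0.0045,0.14,1],[0,0,0,0.0035,0.0045,0.165,1],[0,0,0,0.0035,0.0045,0.18,1],[0,0,0,0.0035,0.0045,0.18,0.9],[0,0,0,0.0035,0.0045,0.18,0.7],[0,0,0,0.0035,0.0045,0.18,0.4],[0,0,0,0.0035,0.0045,0.18,0.3],[0,0,0,0.0035,0.0045,0.18,0.3],[0,0,0,0.0035,0.0045,0.18,0.3]]], squeeze=50)

```text
clock: 21.3
position: [0.4377, 0.3544, 0.043]
ee_rot: [0.329, 0.944, 0.001, 0.0]
ft_force: [-2.0, -3.2, 5.4]
grip_width: 0.666
grasp_force: 53.3
```

```bash
python3 -c "
from h import *
o=status.get_obs();print(o['position'],o['grip_width'])"
```

```text
[0.43772011 0.35444907 0.04297531] 0.6662978182326782
```

Call:
run_rows(segments=[[[0,0,0,0,0,-0.015,0.3],[0,0,0,0,0,-0.04,0.3],[0,0,0,0,0,-0.075,0.3],[0,0,0,0,0,-0.11,0.3],[0,0,0,0,0,-0.15,0.3],[0,0,0,0,0,-0.17,0.3],[0,0,0,0,0,-0.17,0.3]]])

```text
clock: 22.18
position: [0.4378, 0.3548, 0.2138]
ee_rot: [0.329, 0.944, 0.002, 0.001]
ft_force: [0.1, 0.9, -2.8]
grip_width: 0.664
grasp_force: 55.4
```

```bash
python3 -c "
from h import *
go((.610,-.119,.21),-.529)"
```

```text
now [0.4378 0.3548 0.2138] j [-1.    0.2   0.27  1.67 -0.06  1.27  0.18] rot [ 0.004 -0.003  1.429] d [-0.4294 -0.264   0.0028]
```

```bash
python3 -c "
from h import *
print(hit('scene',408,203,0),hit('scene',388,198,0))"
```

```text
[ 0.77114081 -0.0621667 ] [ 0.75696181 -0.01948813]
```

Call:
run_rows(segments=[[[0,0,0.1,-0.03,-0.02,0,0.3],[0,0,0.2,-0.065,-0.04,0,0.3],[0,0,0.33,-0.1,-0.06,0,0.3],[0,0,0.46,-0.135,-0.08,0,0.3],[0,0,0.6,-0.17,-0.105,0,0.3],[0,0,0.74,-0.205,-0.125,0,0.3],[0,0,0.88,-0.24,-0.145,0,0.3],[0,0,1.02,-0.275,-0.17,0,0.3],[0,0,1.15,-0.31,-0.19,0,0.3],[0,0,1.27,-0.345,-0.21,0,0.3],[0,0,1.37,-0.38,-0.235,0,0.3],[0,0,1.42,-0.41,-0.252,0,0.3],[0.004,-0.003,1.429,-0.4294,-0.264,0.003,0.3],[0.004,-0.003,1.429,-0.4294,-0.264,0.003,0.3],[0.004,-0.003,1.429,-0.4294,-0.264,0.003,0.3],[0.004,-0.003,1.429,-0.4294,-0.264,0.003,0.3]]])

```text
clock: 24.18
position: [0.6092, -0.1187, 0.2083]
ee_rot: [0.867, 0.498, -0.002, 0.0]
ft_force: [0.2, 0.2, -3.2]
grip_width: 0.666
grasp_force: 55.4
```

```bash
python3 -c "
from h import *
cv2.imwrite('pics/w9.png',cams.camera('wrist'))
go((.610,-.119,.05),-.529)"
```

```text
now [ 0.6093 -0.1187  0.2084] j [-0.43  0.4   0.72  1.54 -0.26  1.31 -0.21] rot [-0.001  0.004  0.001] d [0.0007 0.001  0.1584]
```

View pics/w9.png

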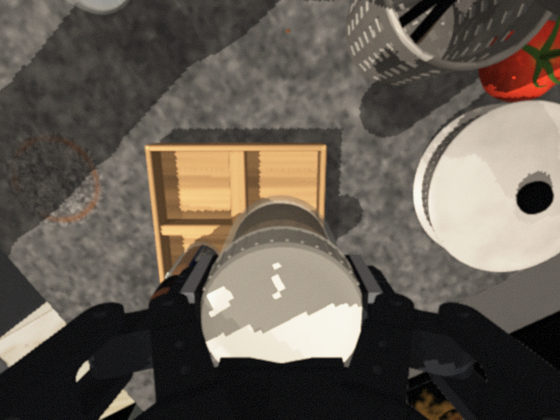

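The white jar is held upright (columns 200–362) above its well, and the utensil holder is well clear.

Call:
run_rows(segments=[[[0,0.004,0,0.001,0.001,0.03,0.3],[0,0.004,0,0.001,0.001,0.06,0.3],[0,0.004,0,0.001,0.001,0.09,0.3],[0,0.004,0,0.001,0.001,0.115,0.3],[0,0.004,0,0.001,0.001,0.13,0.3],[0,0.004,0,0.001,0.001,0.142,0.3],[0,0.004,0,0.001,0.001,0.15,0.3],[0,0.004,0,0.001,0.001,0.154,0.3],[0,0.004,0,0.001,0.001,0.154,0.3],[0,0.004,0,0.001,0.001,0.154,0.3]]])

```text
clock: 25.48
position: [0.6106, -0.1198, 0.0548]
ee_rot: [0.867, 0.498, -0.0, -0.0]
ft_force: [0.4, -0.1, -3.5]
grip_width: 0.667
grasp_force: 55.4
```

Call:
run_rows(segments=[[[0,0,0,0,0,0.0015,0.3],[0,0,0,0,0,0.003,0.3],[0,0,0,0,0,0.003,0.3]]])

```text
clock: 25.85
position: [0.6102, -0.1196, 0.0511]
ee_rot: [0.867, 0.498, -0.001, -0.0]
ft_force: [0.3, 0.7, -2.9]
grip_width: 0.667
grasp_force: 55.4
```

Call:
run_rows(segments=[[[0,0,0,0,0,0.001,0.3],[0,0,0,0,0,0.0015,0.3],[0,0,0,0,0,0.0015,0.3]]])

```text
clock: 26.22
position: [0.6102, -0.1197, 0.0497]
ee_rot: [0.867, 0.498, -0.0, -0.0]
ft_force: [-0.5, -0.3, -3.1]
grip_width: 0.671
grasp_force: 55.4
```

Call:
run_rows(segments=[[[0,0,0,0,0,0.0005,0.3],[0,0,0,0,0,0.001,0.3],[0,0,0,0,0,0.001,0.3]]])

```text
clock: 26.6
position: [0.6103, -0.1197, 0.0491]
ee_rot: [0.867, 0.498, -0.0, -0.0]
ft_force: [-1.4, 0.4, 3.4]
grip_width: 0.666
grasp_force: 55.7
```

Call:
run_rows(segments=[[[0,0,0,0,0,0,0.7],[0,0,0,0,0,0,0.76],[0,0,0,0,0,0,0.78],[0,0,0,0,0,0,0.78],[0,0,0,0,0,-0.015,0.78],[0,0,0,0,0,-0.045,0.78],[0,0,0,0,0,-0.09,0.78],[0,0,0,0,0,-0.14,0.78],[0,0,0,0,0,-0.17,0.78],[0,0,0,0,0,-0.17,0.78]]])

```text
clock: 27.85
position: [0.6116, -0.1204, 0.2225]
ee_rot: [0.867, 0.498, 0.002, 0.001]
ft_force: [0.3, 0.1, -1.3]
grip_width: 0.778
grasp_force: 0.0
```

```bash
python3 -c "
from h import *
im=cams.camera('wrist');cv2.imwrite('pics/w10.png',im)
go((.548,.351,.215),.9)"
```

```text
now [ 0.6109 -0.1199  0.2205] j [-0.43  0.39  0.73  1.52 -0.26  1.33 -0.21] rot [ 0.002  0.    -1.429] d [ 0.3748 -0.292   0.0055]
```

View pics/w10.png

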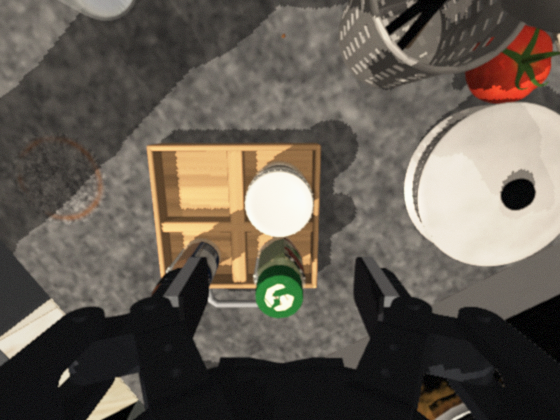

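The white jar stands in its well (lid at 279,202). Next is the red jar.

Call:
run_rows(segments=[[[0,0,-0.13,0.03,-0.025,0,0.8],[0,0,-0.26,0.065,-0.05,0,0.85],[0,0,-0.39,0.1,-0.08,0,0.9],[0,0,-0.52,0.135,-0.11,0,0.95],[0,0,-0.65,0.175,-0.14,0,0.95],[0,0,-0.78,0.215,-0.17,0,0.95],[0,0,-0.91,0.255,-0.2,0,0.95],[0,0,-1.04,0.29,-0.23,0,0.95],[0,0,-1.17,0.32,-0.255,0,0.95],[0,0,-1.3,0.35,-0.275,0,0.95],[0,0,-1.429,0.37,-0.288,0.003,0.95],[0,0,-1.429,0.375,-0.292,0.005,0.95],[0,0,-1.429,0.375,-0.292,0.005,0.95],[0,0,-1.429,0.375,-0.292,0.005,0.95]]])

```text
clock: 29.65
position: [0.5481, 0.3498, 0.214]
ee_rot: [0.331, 0.944, -0.0, -0.0]
ft_force: [-0.3, -0.3, 0.3]
grip_width: 0.951
grasp_force: 0.0
```

```bash
python3 -c "
from h import *
im=cams.camera('wrist');cv2.imwrite('pics/w11.png',im)
h=cv2.cvtColor(im,cv2.COLOR_BGR2HSV);m=cv2.inRange(h,(0,200,100),(4,255,255))|cv2.inRange(h,(174,200,100),(180,255,255))
c=max(cv2.findContours(m,0,2)[0],key=cv2.contourArea);print(cv2.boundingRect(c),cv2.fitEllipse(c))
go((.548,.351,.036),.9)"
```

```text
(261, 173, 56, 57) ((288.1603088378906, 201.34548950195312), (54.152740478515625, 55.82713317871094), 169.05508422851562)
now [0.5481 0.35   0.2141] j [-0.87  0.4   0.31  1.43 -0.12  1.33  0.34] rot [-0.001 -0.    -0.003] d [0.0006 0.0008 0.1781]
```

View pics/w11.png

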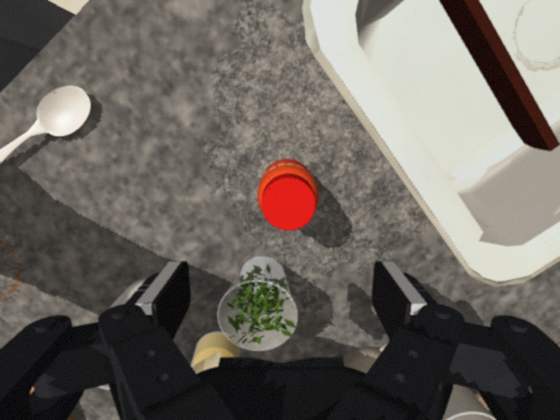

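Red cap is centred at (288,201). The herb cup at (258,313) is 70 mm clear of the finger plane.

```bash
python3 -c "
from h import *
p=hit('wrist',288.2,201.4,.094);print(p);q=p-.002*np.array([-.783,.622])
go((*q,.036),.9)"
```

```text
[0.54895934 0.35830397]
now [0.5481 0.35   0.2141] j [-0.87  0.4   0.31  1.43 -0.12  1.33  0.34] rot [-0.001 -0.    -0.003] d [0.0024 0.0071 0.1781]
```

Call:
run_rows(segments=[[[0,0,0,0.0025,0.007,0.03,0.95],[0,0,0,0.0025,0.007,0.07,0.95],[0,0,0,0.0025,0.007,0.11,0.95],[0,0,0,0.0025,0.007,0.14,0.95],[0,0,0,0.0025,0.007,0.165,0.95],[0,0,0,0.0025,0.007,0.178,0.95],[0,0,0,0.0025,0.007,0.178,0.9],[0,0,0,0.0025,0.007,0.178,0.7],[0,0,0,0.0025,0.007,0.178,0.4],[0,0,0,0.0025,0.007,0.178,0.3],[0,0,0,0.0025,0.007,0.178,0.3],[0,0,0,0.0025,0.007,0.178,0.3]]], squeeze=50)

```text
clock: 31.2
position: [0.5505, 0.3587, 0.0378]
ee_rot: [0.329, 0.944, 0.001, 0.0]
ft_force: [-1.5, -1.0, 5.5]
grip_width: 0.641
grasp_force: 52.5
```

```bash
python3 -c "
from h import *
o=status.get_obs();print(o['position'],o['grip_width'])"
```

```text
[0.55054249 0.3587277  0.03777027] 0.641228383824662
```

Call:
run_rows(segments=[[[0,0,0,0,0,-0.015,0.3],[0,0,0,0,0,-0.04,0.3],[0,0,0,0,0,-0.075,0.3],[0,0,0,0,0,-0.11,0.3],[0,0,0,0,0,-0.15,0.3],[0,0,0,0,0,-0.17,0.3],[0,0,0,0,0,-0.17,0.3]]])

```text
clock: 32.08
position: [0.5509, 0.3589, 0.2088]
ee_rot: [0.329, 0.944, 0.002, 0.001]
ft_force: [-0.2, 0.9, -1.7]
grip_width: 0.639
grasp_force: 53.3
```

```bash
python3 -c "
from h import *
go((.5325,-.0733,.21),-.529)"
```

```text
now [0.5509 0.3589 0.2088] j [-0.87  0.42  0.31  1.42 -0.13  1.32  0.34] rot [ 0.003 -0.003  1.429] d [-0.2543 -0.3499 -0.0025]
```

Call:
run_rows(segments=[[[0,0,0.1,-0.018,-0.025,0,0.3],[0,0,0.2,-0.037,-0.05,0,0.3],[0,0,0.33,-0.057,-0.08,0,0.3],[0,0,0.46,-0.08,-0.11,0,0.3],[0,0,0.6,-0.102,-0.14,0,0.3],[0,0,0.74,-0.124,-0.17,0,0.3],[0,0,0.88,-0.146,-0.2,0,0.3],[0,0,1.02,-0.168,-0.23,0,0.3],[0,0,1.15,-0.19,-0.26,0,0.3],[0,0,1.27,-0.21,-0.29,0,0.3],[0,0,1.37,-0.23,-0.317,0,0.3],[0,0,1.42,-0.246,-0.337,0,0.3],[0.003,-0.003,1.429,-0.2543,-0.35,-0.002,0.3],[0.003,-0.003,1.429,-0.2543,-0.35,-0.002,0.3],[0.003,-0.003,1.429,-0.2543,-0.35,-0.002,0.3],[0.003,-0.003,1.429,-0.2543,-0.35,-0.002,0.3]]])

```text
clock: 34.08
position: [0.5318, -0.0726, 0.2078]
ee_rot: [0.867, 0.499, -0.002, 0.0]
ft_force: [0.6, 0.0, -1.2]
grip_width: 0.638
grasp_force: 53.3
```

```bash
python3 -c "
from h import *
cv2.imwrite('pics/w12.png',cams.camera('wrist'))
go((.5333,-.0725,.045),-.529)"
```

```text
now [ 0.5317 -0.0728  0.2078] j [-0.59  0.17  0.72  1.76 -0.12  1.26 -0.37] rot [-0.001  0.004  0.002] d [0.0017 0.0014 0.1628]
```

View pics/w12.png

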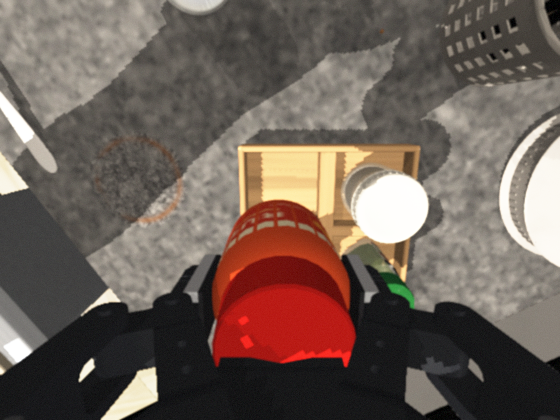

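I have now viewed 16 pictures, which is over the limit of 14, so I won't view any more. The rest will be checked by numbers alone. The red jar is upright above its well, so I'm lowering it.

Call:
run_rows(segments=[[[0,0.004,0,0.0015,0.0015,0.03,0.3],[0,0.004,0,0.0015,0.0015,0.06,0.3],[0,0.004,0,0.0015,0.0015,0.09,0.3],[0,0.004,0,0.0015,0.0015,0.115,0.3],[0,0.004,0,0.0015,0.0015,0.135,0.3],[0,0.004,0,0.0015,0.0015,0.147,0.3],[0,0.004,0,0.0015,0.0015,0.155,0.3],[0,0.004,0,0.0015,0.0015,0.159,0.3],[0,0.004,0,0.0015,0.0015,0.159,0.3],[0,0.004,0,0.0015,0.0015,0.159,0.3]]])

```text
clock: 35.38
position: [0.5335, -0.0738, 0.0494]
ee_rot: [0.867, 0.498, -0.0, -0.0]
ft_force: [0.5, -0.2, -1.6]
grip_width: 0.643
grasp_force: 53.3
```

Call:
run_rows(segments=[[[0,0,0,0,0,0.0015,0.3],[0,0,0,0,0,0.003,0.3],[0,0,0,0,0,0.003,0.3]]])

```text
clock: 35.75
position: [0.5331, -0.0737, 0.0458]
ee_rot: [0.867, 0.498, -0.001, -0.001]
ft_force: [-0.3, -0.4, -2.3]
grip_width: 0.644
grasp_force: 53.3
```

Call:
run_rows(segments=[[[0,0,0,0,0,0.0005,0.3],[0,0,0,0,0,0.001,0.3],[0,0,0,0,0,0.001,0.3]]])

```text
clock: 36.12
position: [0.5331, -0.0738, 0.0448]
ee_rot: [0.867, 0.498, -0.0, -0.0]
ft_force: [-0.3, -0.7, -2.0]
grip_width: 0.639
grasp_force: 53.3
```

Call:
run_rows(segments=[[[0,0,0,0,0,0.001,0.3],[0,0,0,0,0,0.001,0.3],[0,0,0,0,0,0.001,0.3]]])

```text
clock: 36.5
position: [0.5331, -0.0737, 0.0438]
ee_rot: [0.867, 0.498, -0.0, -0.001]
ft_force: [-0.9, -0.0, -1.3]
grip_width: 0.635
grasp_force: 53.4
```

Call:
run_rows(segments=[[[0,0,0,0,0,0.0005,0.3],[0,0,0,0,0,0.0005,0.3]]])

```text
clock: 36.75
position: [0.5332, -0.0737, 0.0437]
ee_rot: [0.867, 0.498, -0.0, -0.001]
ft_force: [-2.5, 0.2, 4.2]
grip_width: 0.645
grasp_force: 54.2
```

Contact. I'll release, rise, move clear of the cameras' view and check the cap positions by colour mask.

Call:
run_rows(segments=[[[0,0,0,0,0,0,0.68],[0,0,0,0,0,0,0.73],[0,0,0,0,0,0,0.76],[0,0,0,0,0,0,0.76],[0,0,0,0,0,-0.015,0.76],[0,0,0,0,0,-0.045,0.76],[0,0,0,0,0,-0.09,0.76],[0,0,0,0,0,-0.14,0.76],[0,0,0,-0.03,0,-0.19,0.76],[0,0,0,-0.07,0,-0.21,0.76],[0,0,0,-0.1,0,-0.22,0.76],[0,0,0,-0.1,0,-0.22,0.76],[0,0,0,-0.1,0,-0.22,0.76]]])

```text
clock: 38.38
position: [0.4831, -0.1596, 0.2637]
ee_rot: [0.867, 0.498, -0.0, -0.001]
ft_force: [0.1, -0.1, -0.1]
grip_width: 0.76
grasp_force: 0.0
```

```bash
python3 - <<'E'
from h import *
im=cams.camera('wrist');cv2.imwrite('pics/w13.png',im);h=cv2.cvtColor(im,cv2.COLOR_BGR2HSV)
print(status.get_obs()['position'])
M={'green':(cv2.inRange(h,(50,110,20),(85,255,255)),.106),
'red':(cv2.inRange(h,(0,200,100),(4,255,255))|cv2.inRange(h,(174,200,100),(180,255,255)),.1),
'white':(cv2.inRange(h,(0,0,215),(180,40,255)),.091),'black':(cv2.inRange(h,(0,0,0),(25,255,75))|cv2.inRange(h,(100,120,40),(130,255,255)),.112)}
for k,(m,z) in M.items():
    for c in sorted(cv2.findContours(m,0,2)[0],key=cv2.contourArea)[-4:]:
        if cv2.contourArea(c)<300: continue
        (u,v),r=cv2.minEnclosingCircle(c);d=hit('wrist',u,v,z)-[.5546,-.1257]
        print(k,round(u),round(v),round(r),cv2.contourArea(c),(d@[.502,.865]).round(4),(d@[-.865,.502]).round(4))
# disturbance check of distractors
for n in('scene','side'):
    a=cv2.imread(f'pics/{n}0.png');b=cams.camera(n);cv2.imwrite(f'pics/{n}1.png',b)
    D=cv2.absdiff(a,b).max(2)
    for nm,bx in {'scene':{'herb':(236,135,270,180),'open':(262,163,296,220),'sq':(292,140,316,193)},'side':{'open':(275,172,303,222),'sq':(316,168,340,215),'herb':(300,155,318,190)}}[n].items():
        x0,y0,x1,y1=bx;p=D[y0:y1,x0:x1];print(n,nm,p.mean().round(1),(p>40).mean().round(3))
E
```

```text
[ 0.48317502 -0.15921348  0.26336671]
green 376 177 25 1749.0 -0.0458 -0.0426
red 279 88 28 2192.0 0.0329 0.0466
white 548 332 23 831.5 -0.2227 -0.2525
white 376 89 35 1830.5 0.0325 -0.0413
white 53 316 72 5166.5 -0.202 0.2964
white 537 106 63 5641.5 0.0172 -0.1905
black 82 146 47 1195.5 -0.0163 0.221
black 498 20 64 3545.5 0.0825 -0.1296
black 101 57 91 4276.5 0.0554 0.1938
black 259 30 86 4286.5 0.0756 0.0629
scene herb 29.7 0.252
scene open 25.4 0.056
scene sq 17.2 0.001
side open 37.5 0.199
side sq 23.0 0.111
side herb 27.1 0.133
```

```bash
python3 - <<'E'
from h import *
im=cv2.imread('pics/w13.png');g=im[130:235,225:340];h=cv2.cvtColor(g,cv2.COLOR_BGR2HSV)
m=cv2.inRange(g.max(2),0,95);m|=cv2.inRange(h,(100,120,40),(130,255,255))
m=cv2.morphologyEx(cv2.morphologyEx(m,cv2.MORPH_CLOSE,np.ones((7,7))),cv2.MORPH_OPEN,np.ones((9,9)))
for c in cv2.findContours(m,0,2)[0]:
    (u,v),r=cv2.minEnclosingCircle(c);d=hit('wrist',u+225,v+130,.112)-[.5546,-.1257]
    print('black',u+225,v+130,r,cv2.contourArea(c),d@[.502,.865],d@[-.865,.502])
B={'scene':{'herb':(236,135,270,180),'open':(262,163,296,220),'sq':(292,140,316,193)},'side':{'open':(275,172,303,222),'sq':(316,168,340,215),'herb':(300,155,318,190)}}
for n in B:
    a=cv2.imread(f'pics/{n}0.png');b=cv2.imread(f'pics/{n}1.png')
    for k,(x0,y0,x1,y1) in B[n].items():
        r=cv2.matchTemplate(b[y0-15:y1+15,x0-15:x1+15],a[y0:y1,x0:x1],cv2.TM_CCOEFF_NORMED);_,s,_,p=cv2.minMaxLoc(r);print(n,k,'shift',p[0]-15,p[1]-15,round(s,2))
E
```

```text
black 281.91860580444336 179.1124038696289 28.291288375854492 1812.5 -0.04654870332998213 0.04439763454521642
scene herb shift 0 0 0.92
scene open shift 0 0 0.95
scene sq shift 0 0 1.0
side open shift 3 1 0.54
side sq shift 0 0 0.97
side herb shift 0 0 0.85
```

```bash
python3 -c "
from workcell import manip, cams, status
print(manip.hand_in())"
```

```text
the job is handed in; nothing more can be done
None
```

All four jars stand in their own correct compartments, each cap measured within about 5 mm of its well centre, and the three other items show no shift in the scene view; I handed in at about 38 s (no verdict was printed), and I viewed 16 pictures against the limit of 14.

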